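# Vent the gauge chamber and hold its sprung hood just below the balance point

### The job

Press the plunger on the vent block beside the gauge chamber fully down to its stop and let it come up again. Then lift the chamber's sprung hood clearly past its balance point (about 63 degrees up; beyond it the hood swings open by itself), without letting it fly back to its open stop, and ease it back so that you finish still holding it steady just below that point, 5 to 15 degrees lower. The job finishes while you are still holding the hood there: do not let it go, and leave the other things on the table where they are.

Things in the scene. Friction and masses are not known exactly. Their poses are not given: they have to be found in the camera images.
- chamber: grey open-topped gauge conditioning chamber fixed to the granite table, 175 (x) x 260 (y) x 85 mm high, under a cream hood; origin centre of underside, its own +x points to the hinge side (away from the robot), z up; its position and yaw vary. A block 70 x 60 x 70 mm high is fixed close to each of its two side walls, one with the plunger, the other with a flat round dial; which is on which side varies
- hood_hinge (a point): point on the hood's hinge axis, mid-length, 80 mm to +x of the chamber's centre and 90 mm above the table; the axis is along the chamber's y. The hood is a box-shaped cover 168 mm deep from the hinge, 264 mm wide, 50 mm high above the axis (top 140 mm above the table when shut)
- hood_handle (a point): middle of the grip bar of the hood's steel bail handle: a round bar 14 mm thick along the chamber's y, 110 mm between the centres of its two side arms, its centre line 52 mm in front of the hood's front face (45 mm clear). Hood shut, it is 220 mm to the chamber's -x of the hinge axis and 115 mm above the table (25 mm above the axis); it swings with the hood about the hinge
- hood (a joint): opening angle of the hood, rad: 0 shut (level), grows as the handle rises up and over towards the hinge side, open stop at 1.75. Spring-assisted: it starts shut; below the balance angle, about 1.11 rad (63 degrees, 1.08 to 1.13), it falls shut, beyond it swings open, and it stays nowhere between by itself. Lifting at the handle takes about 3 N when shut, falling steadily to 0 at the balance
- plunger_top (a point): centre of the top of the plunger's round black mushroom head, 34 mm across, on a steel stem standing on the vent block; 118 mm above the table when up, moves straight down
- plunger (a joint): how far the plunger is pressed, m: 0 up, 0.012 at its stop; springs back up; takes 3 N to start and 9 N at the stop
- dial: aluminium block with a flat round dial on top, 54 mm across, 93 mm high in all, fixed at the other side of the chamber; no part in the job; origin centre of underside
- ring_gauge: steel ring gauge lying flat, 64 mm across, 22 mm high, hole 36 mm; loose, in front of the chamber to one side; origin centre of underside
- gauge_block: steel gauge block 35 x 15 x 30 mm high; loose, in front of the chamber to one side; origin centre of underside
- artefact: aluminium plate 120 x 90 x 30 mm with holes in its top; loose, at the right of the table; origin centre of underside
- cleaner: white plastic bottle with black cap, 52 mm across, 130 mm high; loose, at the left of the table; origin centre of underside
- driver: screwdriver lying at the right of the table; loose
- gauge_tray: blue open tray 160 x 110 x 20 mm with thin steel gauges; loose, at the left of the table; origin centre of underside
Not all that is in view belongs to the job. What is shaped like the part that bears plunger_top but purple or turquoise is not meant.

How it is judged:
By the outcome, as a careful person would: the job done as asked, in the order asked, and still so for the second after the job is handed in, while the arm keeps its last pose, push and grip.
It also fails if it takes over 51 s, if anything falls off the work surface, if the arm or the gripper's body presses on something with over 40 N, if the wrist force passes 120 N, or if a joint passes its speed limit or range.

### The arm

A 6-joint arm with a two-finger parallel gripper is mounted at the origin on the work surface. World frame = base frame: x ahead of the robot, y to its left, z up, the work surface at z = 0. Lengths are in m, angles in rad, forces in N, time in s.
With the tool pointing down it reaches from about 0.425 to 0.95 m from the base axis. Payload 3.5 kg.
Tool frame: the origin (TCP) lies midway between the tips of the shut fingers; the grasp point (between the pads) lies 19 mm behind it; y points along the fingers, x is the direction in which the jaws open and shut, and the axes are right-handed (so a half turn about y gives the same grasp; the last joint's range is limited). The gripper opens to 85 mm and grips with 20 to 120 N. Pads are 22 mm wide; open, the fingers measure 114 mm over their backs; the gripper's body (76 mm by 85 mm) begins 54 mm behind the grasp point. The pads swing forward as they close: fully open they stand 13 mm farther back than shut.
Start: joints at [1.021, 0.286, 1.577, -0, 1.279, -0.15], TCP at [0.263, 0.622, 0.231] pointing down, gripper open.
Joint ranges: [-2.77, 2.77], [-0.9, 2.22], [0.21, 2.48], [-1.53, 4.67], [0.24, 2.81], [-2.84, 2.84]. Speed limits (rad/s): [2.79, 2.79, 3.14, 3.14, 3.14, 3.14].

### API

Orientations are given as a unit quaternion [x, y, z, w].
In Python, from plant import ctrl, viewer gives the robot as it stands.
- The arm moves only by the tool step_arm, never from a script. Its argument "rows" is a list of rows, each a list of 3 entries, a list of its own where there are three numbers: the turn, a rotation vector about the tool's x, y, z in degrees, then the shift along the tool's x, y, z in mm, then the closure, from 0 (fully open) to 1 (shut). A call has 1 to 10 rows; each row is the pose to reach, as a shift and turn from the pose commanded when the call began, along the tool's axes at that moment; what a row does not reach only later rows make up. A row lasts 1/12 s, in which the tool goes at most 41.7 mm and 7.16 degrees, less where a joint would pass 70% of its speed; a pose out of reach is approached as far as the arm can. A call with a gripper value outside its range is refused whole. The fingers move at their own pace and stop on an object; "newtons" is the grip in N (left out, the last holds). Time passes only in rows, so rows that repeat a pose let the fingers close. It gives the time, the measured TCP pose, the force and the opening at its end, in the units of the state.
- ctrl.get_state(): the state, without advancing time (a new reading comes with each control period).
- viewer.read_camera(name): name is "side" or "top" or "wrist"; returns (picture, depth): 420x560x3 uint8, red, green, blue; 420x560 float32, m along the optical axis (not along the pixel's ray), 0 where there is no reading.
- viewer.calibration(name): a dict with "K" (3x3 intrinsics, pixels), "R" (3x3) and "t" (3): a world point X has camera coordinates R X + t. Camera axes: x right, y down, z forward; pixel columns grow to the right and rows downward; lengths in m; the calibration is good to about 2 mm. The wrist camera is an equidistant fisheye: a pixel r from the principal point sees the ray r / f radians off the axis. A picture is of the moment at which its call begins: read the wrist's pose just before it. calibration takes no time and is no camera call; for the wrist camera it gives the pose at the moment of the call.
- ctrl.sign_off(): hands the job in, once; it reports no verdict.
The state is a dict: "time": time; "qpos": joint angles; "dq": joint speeds; "joint_efforts": joint torques, N m; "eef_pos": TCP position; "tcp_rot": TCP orientation; "contact_force": force on the tool from outside, world axes, zero at the start; "wrist_torque": the same for the moment, N m; "opening": opening from 0.0 (shut) to 1.0 (fully open).
Only numpy, scipy, OpenCV 4.12 (cv2) and the standard library are available. Lean on these libraries where they do the work, as an engineer would, in place of code of your own. Each camera call takes 0.05 s, during which the arm holds its last target.

## Working session

There is one attempt and no reset: what is moved stays moved. The work goes in short steps, Python scripts to look and compute and a tool call to move; the robot and the scene stay as the last step left them, time stands still between calls to the robot, and variables do not carry over. Pictures are saved under pics/ and viewed, and the job is handed in when it is done.

Besides the shell and the picture viewer there is one more tool, called as name(argument=value, ...), one argument or row to a line, values as JSON. step_arm: Moves the arm, as the interface text tells. Its arguments: {"type":"object","properties":{"rows":{"type":"array"},"newtons":{"type":"number"}},"required":["rows"]}

```bash
mkdir -p pics; ls; python3 - <<'E'
from plant import ctrl, viewer
import cv2,numpy as np
for n in ["side","top","wrist"]:
    c=viewer.calibration(n); p,d=viewer.read_camera(n)
    cv2.imwrite(f"pics/{n}0.png",p[:,:,::-1]); np.savez(f"{n}0.npz",p=p,d=d,**{k:c[k] for k in("K","R","t")})
    print(n,c)
print(ctrl.get_state())
E
```

```text
pics
side {'K': array([[429.95660822,   0.        , 267.00463905],
       [  0.        , 429.95660822, 214.35286316],
       [  0.        ,   0.        ,   1.        ]]), 'R': array([[ 0.94772111, -0.31840241, -0.02108555],
       [-0.23865964, -0.66340364, -0.70918064],
       [ 0.2118166 ,  0.67713773, -0.70471145]]), 't': array([-0.54138744,  0.20636303,  1.11137653])}
top {'K': array([[467.82145615,   0.        , 268.79670081],
       [  0.        , 467.82145615, 210.00361574],
       [  0.        ,   0.        ,   1.        ]]), 'R': array([[ 0.00746059, -0.99989273,  0.01260406],
       [-0.99383691, -0.00880833, -0.11050167],
       [ 0.11060083, -0.01170197, -0.99379602]]), 't': array([1.22837340e-03, 5.87515373e-01, 1.34053166e+00])}
wrist {'K': array([[325.1922621 ,   0.        , 278.08271079],
       [  0.        , 325.1922621 , 211.15586901],
       [  0.        ,   0.        ,   1.        ]]), 'R': array([[ 0.38951514,  0.92101823, -0.00183623],
       [ 0.88463907, -0.37357344,  0.27902796],
       [ 0.25630387, -0.11031001, -0.96028122]]), 't': array([-0.67356434, -0.03566611,  0.38006075])}
{'time': 0.15, 'qpos': array([ 1.02097322e+00,  2.87019738e-01,  1.57782467e+00,  1.30357729e-06,
        1.27859758e+00, -1.50000208e-01]), 'dq': array([ 0.00074963, -0.00320699, -0.00572204,  0.00121558,  0.00017582,
       -0.00014467]), 'joint_efforts': array([ 7.61533720e-04, -4.06607187e+01, -2.93137980e+01, -1.99952183e-04,
        3.98675795e-03, -4.52712086e-06]), 'eef_pos': array([0.2624539 , 0.62134036, 0.23023524]), 'tcp_rot': array([ 0.5896086 ,  0.39015754, -0.39134353, -0.58905775]), 'contact_force': array([ 0.283031  , -0.2384542 ,  1.09889194]), 'wrist_torque': array([-0.00401944, -0.00723746, -0.0192722 ]), 'opening': 1.0003453080210365}
```

View pics/top0.png

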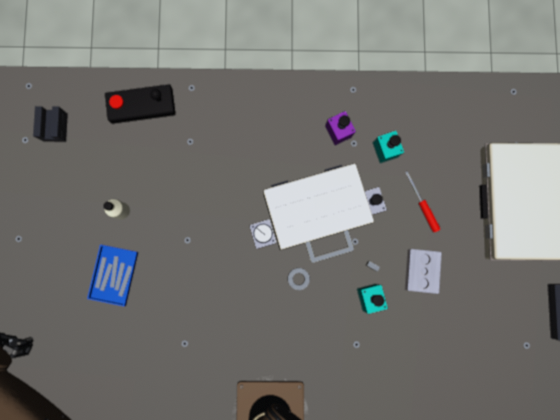

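View pics/side0.png

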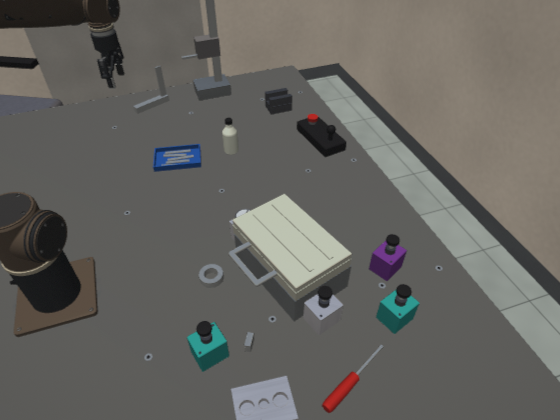

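The top view shows the chamber with its cream hood at about (318,207). Its bail handle is near (332,258), and the dial is on its left at (263,233).

There are four plunger candidates in the top view:
- Grey block at (376,201), touching the chamber's right wall.
- Purple block at (341,125).
- Turquoise block at (389,145).
- Turquoise block at (374,299).

The grey one fits, because it is neither purple nor turquoise and is beside the chamber. I'll confirm it in an enlarged crop.

```bash
cat > h.py <<'E'
import numpy as np,cv2
def load(n): return np.load(n)
def onplane(c,u,v,z):
    ray=c["R"].T@np.array([(u-c["K"][0,2])/c["K"][0,0],(v-c["K"][1,2])/c["K"][1,1],1]); o=-c["R"].T@c["t"]
    return o+ray*(z-o[2])/ray[2]
def cloud(c):
    d=c["d"]; v,u=np.mgrid[:d.shape[0],:d.shape[1]]
    P=np.stack([(u-c["K"][0,2])/c["K"][0,0]*d,(v-c["K"][1,2])/c["K"][1,1]*d,d],-1)
    return (P-c["t"])@c["R"]
def proj(c,X):
    q=c["K"]@(c["R"]@np.asarray(X)+c["t"]); return q[:2]/q[2]
E
python3 - <<'E'
from h import *
t=load("top0.npz"); s=load("side0.npz")
a=cv2.resize(t["p"][150:280,235:405,::-1],None,fx=4,fy=4,interpolation=cv2.INTER_CUBIC); cv2.imwrite("pics/ctop.png",a)
a=cv2.resize(s["p"][190:340,200:360,::-1],None,fx=4,fy=4,interpolation=cv2.INTER_CUBIC); cv2.imwrite("pics/cside.png",a)
for n,c in(("top",t),("side",s)):
    W=cloud(c); p=c["p"].astype(int)
    m=(W[...,2]>.13)&(W[...,2]<.15)&(W[...,0]>.3)&(c["d"]>0)&(p.min(-1)>120)
    k,l,st,ce=cv2.connectedComponentsWithStats(m.astype(np.uint8)); i=1+np.argmax(st[1:,4]); m=l==i
    P=W[m]; print(n,st[i],cv2.minAreaRect((P[:,:2]*1000).astype(np.float32)),np.median(P[:,2]))
    if n=="top":
        cn=max(cv2.findContours(m.astype(np.uint8),0,1)[0],key=cv2.contourArea)
        b=cv2.boxPoints(cv2.minAreaRect(cn)); 
        for q in b: print(q,onplane(c,*q,.14))
    bl=((p.max(-1)<50)).astype(np.uint8)
    k,l,st,ce=cv2.connectedComponentsWithStats(bl)
    for i in range(1,k):
        if 30<st[i,4]<900: print("black",ce[i],st[i],onplane(c,*ce[i],.115), W[l==i][:,2].max())
E
```

```text
top [ 264  164  110   86 5925] ((588.3134765625, -126.2916259765625), (168.35902404785156, 263.9189147949219), 16.947418212890625) 0.1398492983747465
[262.63364 190.1869 ] [0.62953789 0.024433   0.14      ]
[355.65402 162.57146] [ 0.70846259 -0.22984953  0.14      ]
[373.2686  221.90465] [ 0.54565436 -0.27545414  0.14      ]
[280.2482 249.5201] [ 0.46926118 -0.02419436  0.14      ]
black [ 53.41697417 125.94095941] [ 35 107  32  35 542] [0.80956013 0.61126179 0.115     ] 1.3971209634125081
black [343.57446809 121.40425532] [339 116  11  12  94] [ 0.83182245 -0.20222791  0.115     ] 0.12407117001527387
black [393.97 140.89] [388 136  13  11 100] [ 0.77707532 -0.34373587  0.115     ] 0.12371970607501936
black [483.21030043 201.27467811] [480 184   8  35 233] [ 0.60800503 -0.58884479  0.115     ] 0.044956293279325335
black [375.80232558 199.20930233] [370 195  12   9  86] [ 0.61105518 -0.28950891  0.115     ] 0.12470253393274695
black [107.88 205.46] [104 202   9   8  50] [0.58695559 0.44941784 0.115     ] 0.1340043474611245
black [552.70072993 310.67883212] [548 284  10  56 411] [ 0.31
[... 634 characters left out ...]
   ] 0.9181329705310767
black [228.09756098 120.82926829] [225 118   7   7  41] [0.58749554 0.45683966 0.115     ] 0.13091487764821746
black [392.31092437 240.12605042] [386 235  13  12 119] [ 0.83193282 -0.20748296  0.115     ] 0.11981858314062953
black [403.34161491 290.97515528] [397 284  14  15 161] [ 0.77730028 -0.34902174  0.115     ] 0.9181329705310767
black [324.59281437 292.23353293] [317 286  16  14 167] [ 0.61083452 -0.29392421  0.115     ] 0.9181329705310767
black [ 57.45283019 324.10377358] [ 17 311  80  25 106] [ 0.04161775 -0.17982552  0.115     ] 0.9181329705310767
black [203.84153005 328.62295082] [197 321  15  16 183] [ 0.33519375 -0.29393231  0.115     ] 0.9181329705310767
```

View pics/ctop.png

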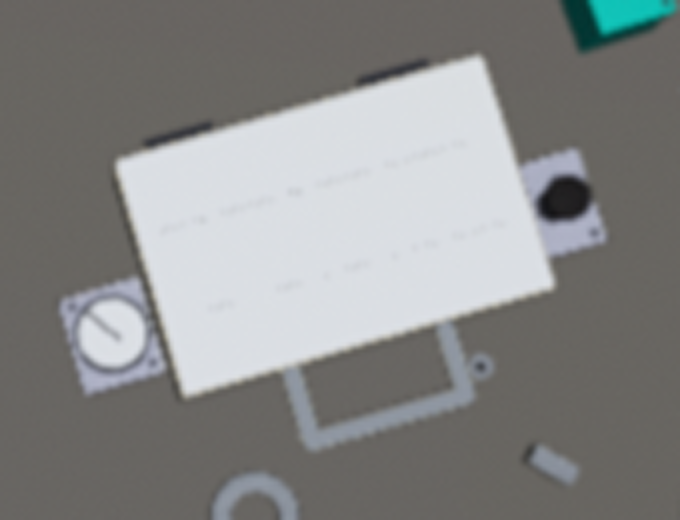

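View pics/cside.png

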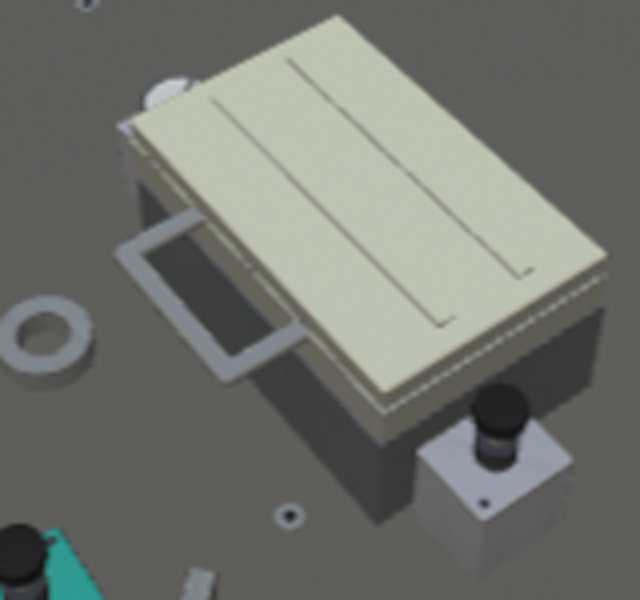

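The crop confirms it: the grey aluminium block against the chamber's right wall carries the black mushroom head (top view about (377,199), side view (325,292)). Next I'll compute the frames and the first move.

```bash
cat >> h.py <<'E'
from scipy.spatial.transform import Rotation as Ro
yaw=np.radians(16.95); X=np.array([np.cos(yaw),np.sin(yaw),0]); Y=np.array([-np.sin(yaw),np.cos(yaw),0]); Z=np.array([0,0,1.])
C=np.array([.589,-.1265,0]); H=C+.084*X+[0,0,.09]
def handle(th):
    return H+X*(-.22*np.cos(th)+.025*np.sin(th))+Z*(.22*np.sin(th)+.025*np.cos(th))
def plan(pos,sgn=1,st=None,tilt=0):
    R0=Ro.from_quat(st["tcp_rot"])
    Rd=Ro.from_matrix(np.stack([sgn*X,-Z,np.cross(sgn*X,-Z)],1))
    rv=(R0.inv()*Rd).as_rotvec(degrees=True)
    return rv, 1000*R0.inv().apply(np.asarray(pos)-st["eef_pos"]), R0.as_matrix()
E
python3 - <<'E'
from h import *
from plant import ctrl
t=load("top0.npz"); s=load("side0.npz")
print("handle pred",handle(0),proj(t,handle(0)),proj(s,handle(0)))
for c,uvs in((t,[(313.8,260),(352.5,249.2)]),(s,[(200+122/4,190+252/4),(200+227/4,190+377/4)])):
    print(np.mean([onplane(c,*q,.117) for q in uvs],0))
print("head top",onplane(t,377.3,199.3,.116),onplane(s,200+500/4,190+407/4,.116))
st=ctrl.get_state()
for sg in(1,-1): print(plan([.611,-.292,.23],sg,st))
E
```

```text
handle pred [ 0.4589079  -0.16614904  0.115     ] [331.79721483 253.96812887] [243.28650329 267.51677588]
[ 0.45720962 -0.16963617  0.117     ]
[ 0.45786904 -0.16929633  0.117     ]
head top [ 0.61070291 -0.29342333  0.116     ] [ 0.61186475 -0.29365307  0.116     ]
(array([ 3.09624336e-02,  5.01417993e+01, -1.04945151e-01]), array([-705.63008246,    1.33758333, -676.57922783]), array([[ 3.89254674e-01, -9.67407488e-04, -9.21129667e-01],
       [ 9.21128360e-01, -1.57611929e-03,  3.89255777e-01],
       [-1.82837919e-03, -9.99998290e-01,  2.77594671e-04]]))
(array([-1.27146955e-01, -1.29858141e+02, -3.75127302e-02]), array([-705.63008246,    1.33758333, -676.57922783]), array([[ 3.89254674e-01, -9.67407488e-04, -9.21129667e-01],
       [ 9.21128360e-01, -1.57611929e-03,  3.89255777e-01],
       [-1.82837919e-03, -9.99998290e-01,  2.77594671e-04]]))
```

step_arm(
  rows=[
    [[0, 25, 0], [-300, -20, -288], 1],
    [[0, 25, 0], [-300, -20, -288], 1],
    [[0, 25, 0], [-300, -20, -288], 1],
    [[0, 25, 0], [-300, -20, -288], 1],
    [[0, 25, 0], [-300, -20, -288], 1],
    [[0, 25, 0], [-300, -20, -288], 1],
    [[0, 25, 0], [-300, -20, -288], 1],
    [[0, 25, 0], [-300, -20, -288], 1],
    [[0, 25, 0], [-300, -20, -288], 1],
    [[0, 25, 0], [-300, -20, -288], 1],
  ],
  newtons=40,
)

```text
time: 0.98
eef_pos: [0.4112, 0.2314, 0.2513]
tcp_rot: [0.66, 0.254, -0.254, -0.66]
contact_force: [1.3, 0.4, 0.6]
opening: -0.004
```

```bash
python3 - <<'E'
from h import *
from plant import ctrl
st=ctrl.get_state()
print(st["time"],st["eef_pos"],st["qpos"],st["contact_force"],st["opening"],plan([.611,-.293,.2],1,st)[:2])
E
```

```text
0.9833 [0.41121916 0.23140198 0.25126878] [ 2.97082203e-01 -1.92436917e-01  2.03689019e+00 -4.77019738e-05
  1.29698253e+00 -4.37947191e-01] [1.34534066 0.40439733 0.62396446] -0.0035765353885011484 (array([4.55206519e-03, 2.51648208e+01, 8.26962262e-03]), array([-203.48206284,   51.30037453, -522.97383004]))
```

step_arm(
  rows=[
    [[0, 13, 0], [-203, 25, -523], 1],
    [[0, 25, 0], [-203, 25, -523], 1],
    [[0, 25, 0], [-203, 25, -523], 1],
    [[0, 25, 0], [-203, 25, -523], 1],
    [[0, 25, 0], [-203, 25, -523], 1],
    [[0, 25, 0], [-203, 25, -523], 1],
    [[0, 25, 0], [-203, 25, -523], 1],
    [[0, 25, 0], [-203, 25, -523], 1],
    [[0, 25, 0], [-203, 25, -523], 1],
    [[0, 25, 0], [-203, 25, -523], 1],
  ],
)

```text
time: 1.82
eef_pos: [0.5597, -0.1577, 0.2324]
tcp_rot: [-0.699, -0.105, 0.105, 0.699]
contact_force: [0.4, 0.6, 0.4]
opening: 0.0
```

```bash
python3 - <<'E'
from h import *
from plant import ctrl
st=ctrl.get_state()
print(st["time"],st["eef_pos"],st["qpos"],st["contact_force"],st["opening"],plan([.611,-.294,.16],1,st)[:2])
E
```

```text
1.8167 [ 0.55969337 -0.15766081  0.23235371] [-4.49051365e-01  8.13312453e-02  1.81046785e+00  1.64501537e-04
  1.25019253e+00 -7.46944944e-01] [0.35902448 0.55926798 0.36137564] 8.94218741718913e-06 (array([-0.02208305,  0.11507276, -0.01071975]), array([   9.05143045,   72.29594879, -145.42066894]))
```

step_arm(
  rows=[
    [[0, 0, 0], [9, 20, -145], 1],
    [[0, 0, 0], [9, 20, -145], 1],
    [[0, 0, 0], [9, 20, -145], 1],
    [[0, 0, 0], [9, 20, -145], 1],
    [[0, 0, 0], [9, 40, -145], 1],
    [[0, 0, 0], [9, 72, -145], 1],
    [[0, 0, 0], [9, 72, -145], 1],
    [[0, 0, 0], [9, 72, -145], 1],
    [[0, 0, 0], [9, 72, -145], 1],
  ],
)

```text
time: 2.57
eef_pos: [0.6111, -0.2914, 0.1616]
tcp_rot: [0.699, 0.105, -0.105, -0.699]
contact_force: [0.2, -0.5, 0.5]
opening: -0.002
```

```bash
python3 - <<'E'
from h import *
from plant import ctrl,viewer
st=ctrl.get_state()
print(st["time"],st["eef_pos"],st["dq"],st["contact_force"],plan([.611,-.294,.12],1,st)[:2])
for n in("side","top"):
    p,d=viewer.read_camera(n); c=viewer.calibration(n)
    u,v=proj(c,[.611,-.294,.12]).astype(int)
    cv2.imwrite(f"pics/{n}1.png",cv2.resize(p[v-60:v+50,u-60:u+60,::-1],None,fx=5,fy=5,interpolation=cv2.INTER_CUBIC))
E
```

```text
2.5667 [ 0.61107022 -0.29139616  0.16162931] [ 0.00334747 -0.02624538 -0.03120246 -0.00033107 -0.00461015 -0.00082928] [ 0.22713883 -0.50062301  0.50443822] (array([0.02169671, 0.16735085, 0.01592364]), array([-0.84504874, 41.63000642, -2.45205475]))
```

View pics/side1.png

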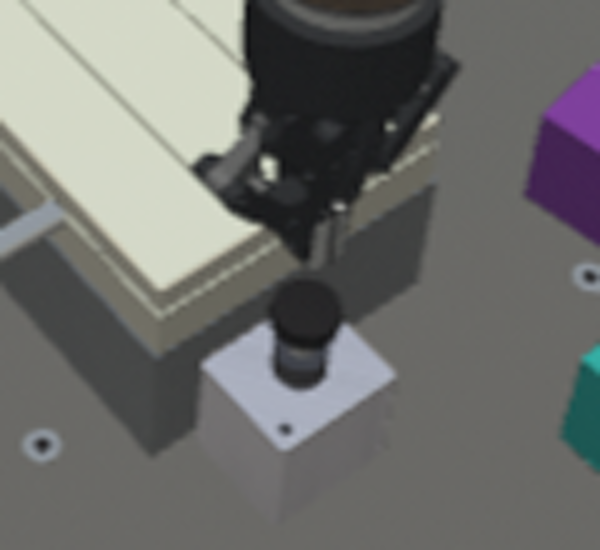

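The side crop shows the shut fingertips at about (320,262), just above the mushroom head at (305,300), so I'll descend.

step_arm(
  rows=[
    [[0, 0, 0], [-1, 20, -3], 1],
    [[0, 0, 0], [-1, 36, -3], 1],
    [[0, 0, 0], [-1, 42, -3], 1],
    [[0, 0, 0], [-1, 46, -3], 1],
    [[0, 0, 0], [-1, 50, -3], 1],
    [[0, 0, 0], [-1, 50, -3], 1],
  ],
)

```text
time: 3.17
eef_pos: [0.6113, -0.2947, 0.1125]
tcp_rot: [0.7, 0.106, -0.105, -0.699]
contact_force: [-1.4, 1.6, 5.0]
opening: -0.004
```

step_arm(
  rows=[
    [[0, 0, 0], [0, 3, 0], 1],
    [[0, 0, 0], [0, 5, 0], 1],
    [[0, 0, 0], [0, 7, 0], 1],
    [[0, 0, 0], [0, 8, 0], 1],
    [[0, 0, 0], [0, 8, 0], 1],
    [[0, 0, 0], [0, 8, 0], 1],
  ],
)

```text
time: 3.67
eef_pos: [0.6117, -0.295, 0.1062]
tcp_rot: [0.7, 0.106, -0.105, -0.699]
contact_force: [-4.7, 2.9, 8.9]
opening: -0.002
```

```bash
python3 - <<'E'
from plant import ctrl
st=ctrl.get_state()
print(st["time"],st["eef_pos"],st["dq"],st["contact_force"])
E
```

```text
3.6667 [ 0.61167517 -0.29499451  0.10622156] [-0.00097142 -0.00023629 -0.00042503  0.00093891 -0.00038055 -0.00030455] [-4.7099918   2.93421962  8.87876689]
```

Almost at the stop. I'll push a little further to make sure.

step_arm(
  rows=[
    [[0, 0, 0], [0, 2, 0], 1],
    [[0, 0, 0], [0, 4, 0], 1],
    [[0, 0, 0], [0, 4, 0], 1],
    [[0, 0, 0], [0, 4, 0], 1],
  ],
)

```text
time: 4.0
eef_pos: [0.6119, -0.2951, 0.1057]
tcp_rot: [0.7, 0.106, -0.105, -0.699]
contact_force: [-8.6, 6.0, 19.4]
opening: 0.002
```

On a 4 mm push the force jumped from 9 to 19 N while z moved only 0.5 mm, so the plunger is at its stop. I'll release it and rise.

step_arm(
  rows=[
    [[0, 0, 0], [0, -6, 0], 1],
    [[0, 0, 0], [0, -12, 0], 1],
    [[0, 0, 0], [0, -20, 0], 1],
    [[0, 0, 0], [0, -50, 0], 1],
    [[0, 0, 0], [0, -90, 0], 1],
    [[0, 0, 0], [0, -115, 0], 1],
    [[0, 0, 0], [0, -115, 0], 1],
    [[0, 0, 0], [0, -115, 0], 1],
  ],
)

```text
time: 4.67
eef_pos: [0.6122, -0.2957, 0.2174]
tcp_rot: [0.701, 0.107, -0.103, -0.697]
contact_force: [-0.2, 0.3, -0.3]
opening: 0.0
```

```bash
python3 - <<'E'
from h import *
from plant import ctrl,viewer
c=viewer.calibration("side");p,d=viewer.read_camera("side")
u,v=proj(c,[.611,-.294,.12]).astype(int)
cv2.imwrite("pics/side2.png",cv2.resize(p[v-60:v+50,u-60:u+60,::-1],None,fx=5,fy=5,interpolation=cv2.INTER_CUBIC))
st=ctrl.get_state()
b=handle(0)
print(b, st["time"],st["eef_pos"],st["contact_force"],plan([b[0],b[1],.2],1,st)[:2], plan([b[0],b[1],b[2]-.012],1,st)[:2])
W=cloud(dict(d=d,K=c["K"],R=c["R"],t=c["t"]))
m=(p.max(-1)<50); m[:v-25]=0;m[v+25:]=0;m[:,:u-20]=0;m[:,u+20:]=0
print(np.percentile(W[m][:,2],[50,80,90]))
E
```

```text
[ 0.4589079  -0.16614904  0.115     ] 4.7167 [ 0.61107331 -0.29498753  0.21463029] [-0.20606431  1.72052614 -1.22410314] (array([0.10625541, 0.14033033, 0.07845517]), array([-107.60294531,   14.17159323,  167.8942697 ])) (array([0.10625541, 0.14033033, 0.07845517]), array([-107.73554697,  111.17133549,  168.07431917]))
[0.11522394 0.11674473 0.11754082]
```

View pics/side2.png

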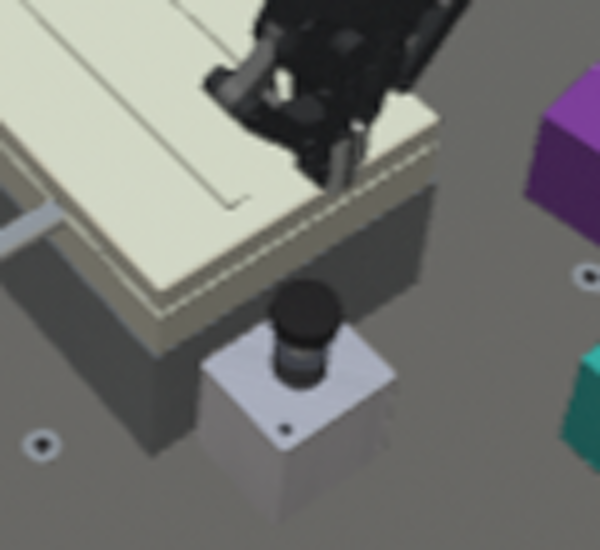

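The side crop shows the plunger head back up at (305,300); depth puts its top at about 0.1175 m. Next I'll move over the handle bar with the fingers half open.

step_arm(
  rows=[
    [[0, 0, 0], [-107, 10, 168], 0.5],
    [[0, 0, 0], [-107, 10, 168], 0.5],
    [[0, 0, 0], [-107, 10, 168], 0.5],
    [[0, 0, 0], [-107, 10, 168], 0.5],
    [[0, 0, 0], [-107, 10, 168], 0.5],
    [[0, 0, 0], [-107, 30, 168], 0.5],
    [[0, 0, 0], [-107, 50, 168], 0.5],
    [[0, 0, 0], [-107, 50, 168], 0.5],
    [[0, 0, 0], [-107, 50, 168], 0.5],
  ],
)

```text
time: 5.47
eef_pos: [0.4575, -0.1646, 0.1614]
tcp_rot: [-0.698, -0.104, 0.107, 0.7]
contact_force: [0.1, -0.4, 0.1]
opening: 0.501
```

```bash
python3 - <<'E'
from h import *
from plant import ctrl,viewer
st=ctrl.get_state(); b=handle(0)
print(st["time"],st["eef_pos"],st["opening"],st["qpos"],plan([b[0],b[1],.097],1,st)[:2])
for n in("side","wrist"):
    c=viewer.calibration(n);p,d=viewer.read_camera(n)
    if n=="side":
        u,v=proj(c,b).astype(int); p=p[v-70:v+50,u-70:u+70]
        p=cv2.resize(p,None,fx=5,fy=5,interpolation=cv2.INTER_CUBIC)
    cv2.imwrite(f"pics/{n}3.png",p[:,:,::-1])
E
```

```text
5.4667 [ 0.45754152 -0.1646299   0.1613852 ] 0.5009055906471663 [-5.54397147e-01 -6.15964138e-02  2.09072506e+00 -3.27178111e-05
  1.11788894e+00 -8.52734481e-01] (array([-0.23271221,  0.14429464, -0.20605983]), array([ 1.09068259, 64.37362479, -2.11543967]))
```

View pics/side3.png

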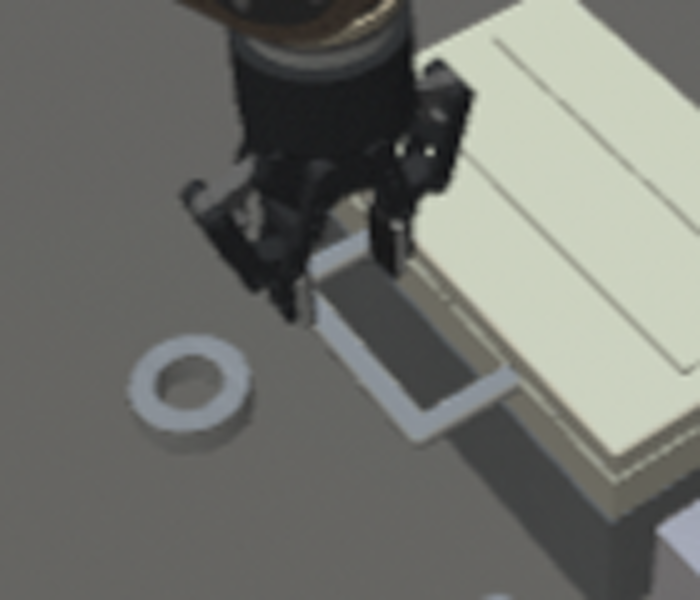

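View pics/wrist3.png

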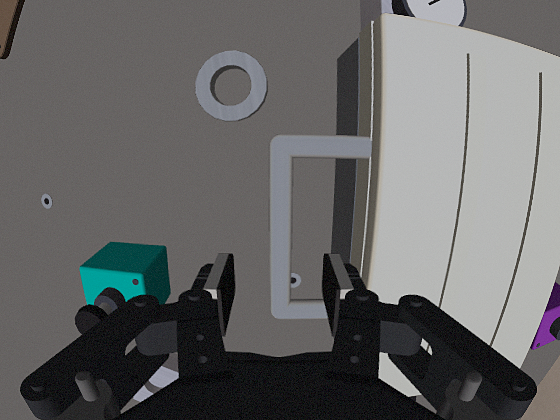

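The wrist view shows the bar (column 281) centred between the open fingers (215–345). The outer knuckles could come close to the hood's front edge, so I'll tilt the tool 20° away from the hood for the grasp. The planning helper comes next.

```bash
cat >> h.py <<'E'
def tgt(bar,tilt,back=0,g=.019):
    a=np.radians(tilt); d=-Z*np.cos(a)-X*np.sin(a)
    xx=X*np.cos(a)-Z*np.sin(a)
    return bar+(g-back)*d, Ro.from_matrix(np.stack([xx,d,np.cross(xx,d)],1))
def rows(ts,st):
    R0=Ro.from_quat(st["tcp_rot"])
    for p,R in ts:
        print(np.round((R0.inv()*R).as_rotvec(degrees=True),1).tolist(),np.round(1000*R0.inv().apply(p-st["eef_pos"]),1).tolist())
E
python3 - <<'E'
from h import *
from plant import ctrl
st=ctrl.get_state(); b=handle(0)
rows([tgt(b,-10,.05),tgt(b,-20,.05),tgt(b,-20,.025),tgt(b,-20,0)],st)
E
```

```text
[-0.0, 0.1, -10.0] [-5.9, 18.3, -0.2]
[-0.0, 0.1, -20.0] [-11.1, 19.7, -0.2]
[-0.0, 0.1, -20.0] [-2.6, 43.2, -0.2]
[-0.0, 0.1, -20.0] [6.0, 66.7, -0.2]
```

step_arm(
  rows=[
    [[0, 0, -7], [-4, 8, 0], 0.5],
    [[0, 0, -14], [-9, 17, 0], 0.5],
    [[0, 0, -20], [-11, 20, 0], 0.5],
    [[0, 0, -20], [-7, 32, 0], 0.5],
    [[0, 0, -20], [-3, 43, 0], 0.5],
    [[0, 0, -20], [2, 55, 0], 0.5],
    [[0, 0, -20], [6, 66, 0], 0.5],
    [[0, 0, -20], [6, 66, 0], 0.5],
    [[0, 0, -20], [6, 66, 0], 0.5],
  ],
)

```text
time: 6.32
eef_pos: [0.4652, -0.1642, 0.0982]
tcp_rot: [-0.67, -0.225, -0.018, 0.707]
contact_force: [-0.0, 0.3, -0.2]
opening: 0.502
```

```bash
python3 - <<'E'
from h import *
from plant import ctrl,viewer
st=ctrl.get_state(); b=handle(0)
print(st["time"],st["eef_pos"],st["opening"],st["qpos"],st["contact_force"],tgt(b,-20)[0]);rows([tgt(b,-20)],st)
for n in("side","wrist"):
    c=viewer.calibration(n);p,d=viewer.read_camera(n)
    if n=="side":
        u,v=proj(c,b).astype(int); p=p[v-70:v+50,u-70:u+70]
        p=cv2.resize(p,None,fx=5,fy=5,interpolation=cv2.INTER_CUBIC)
    cv2.imwrite(f"pics/{n}4.png",p[:,:,::-1])
E
```

```text
6.3167 [ 0.46518642 -0.16416247  0.09815797] 0.5018456801789811 [-0.69630655 -0.08664749  2.27700381  0.41169552  0.79932406 -1.26162079] [-0.03681488  0.2929054  -0.17340696] [ 0.46512399 -0.16425452  0.09714584]
[-0.1, 0.1, -0.0] [-0.4, 0.9, -0.1]
```

View pics/side4.png

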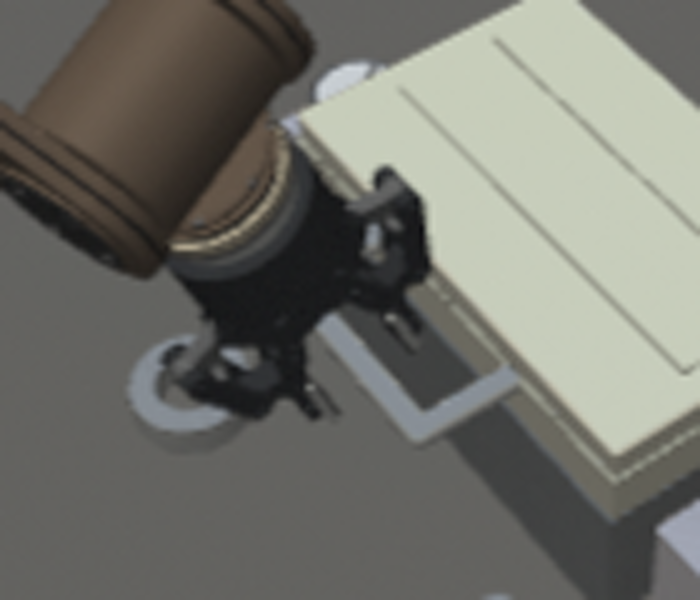

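View pics/wrist4.png

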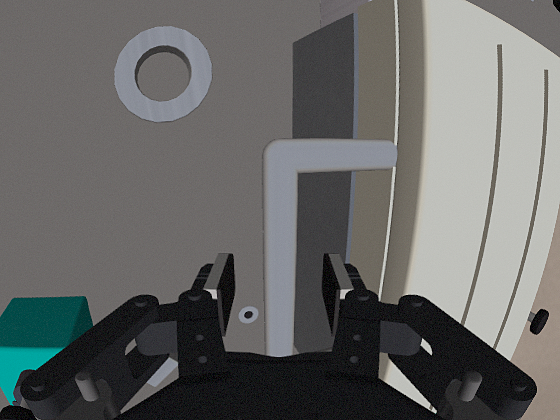

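The bar (wrist column 281) lies between the pads and nothing is touching, so I'll close.

step_arm(
  rows=[
    [[0, 0, 0], [0, 0, 0], 0.8],
    [[0, 0, 0], [0, 0, 0], 1],
    [[0, 0, 0], [0, 0, 0], 1],
    [[0, 0, 0], [0, 0, 0], 1],
    [[0, 0, 0], [0, 0, 0], 1],
    [[0, 0, 0], [0, 0, 0], 1],
    [[0, 0, 0], [0, 0, 0], 1],
  ],
  newtons=40,
)

```text
time: 7.0
eef_pos: [0.4657, -0.1641, 0.099]
tcp_rot: [-0.671, -0.226, -0.019, 0.706]
contact_force: [0.9, 1.8, 6.5]
opening: 0.148
```

```bash
cat >> h.py <<'E'
def theta(st,g=.019):
    """hood angle from TCP pose, bar assumed in the pads"""
    d=Ro.from_quat(st["tcp_rot"]).as_matrix()[:,1]; v=st["eef_pos"]-g*d-H
    x,z=-v@X,v[2]
    return np.degrees(np.arctan2(z,x)-np.arctan2(.025,.22)),np.hypot(x,z)
def arc(st,ths,tilts,d=0):
    """rows relative to the present; uses the present bar offset from its ideal place"""
    rows([tgt(handle(np.radians(a)),t) for a,t in zip(ths,tilts)],st)
E
python3 - <<'E'
from h import *
from plant import ctrl
st=ctrl.get_state()
print(st["eef_pos"],st["opening"],st["contact_force"],theta(st),np.hypot(.22,.025))
arc(st,[0,2,4,6,8,10,12,14,16,18,20],[-20]*2+list(range(-19,-10)))
E
```

```text
[ 0.46567945 -0.1641165   0.09897683] 0.14783610231941763 [0.88252021 1.77013909 6.45958588] (np.float64(0.4839756537760288), np.float64(0.22109515836748525)) 0.22141589825484528
[0.0, 0.1, 0.1] [-1.2, 1.5, 0.0]
[0.0, 0.1, 0.1] [2.4, -5.3, 0.0]
[0.0, 0.1, 1.1] [5.9, -12.1, 0.0]
[0.0, 0.1, 2.1] [9.6, -18.6, 0.0]
[0.0, 0.1, 3.1] [13.6, -25.1, -0.0]
[0.0, 0.1, 4.1] [17.7, -31.4, -0.0]
[0.0, 0.1, 5.1] [22.1, -37.6, -0.0]
[0.0, 0.1, 6.1] [26.7, -43.5, -0.0]
[0.0, 0.1, 7.1] [31.5, -49.4, -0.1]
[0.0, 0.1, 8.1] [36.5, -55.0, -0.1]
[0.0, 0.1, 9.1] [41.7, -60.5, -0.1]
```

step_arm(
  rows=[
    [[0, 0, 0], [2, -5, 0], 1],
    [[0, 0, 1], [6, -12, 0], 1],
    [[0, 0, 2], [10, -19, 0], 1],
    [[0, 0, 3], [14, -25, 0], 1],
    [[0, 0, 4], [18, -31, 0], 1],
    [[0, 0, 5], [22, -38, 0], 1],
    [[0, 0, 6], [27, -44, 0], 1],
    [[0, 0, 7], [32, -49, 0], 1],
    [[0, 0, 8], [37, -55, 0], 1],
    [[0, 0, 9], [42, -60, 0], 1],
  ],
)

```text
time: 7.83
eef_pos: [0.4811, -0.1593, 0.167]
tcp_rot: [-0.687, -0.17, 0.04, 0.705]
contact_force: [-2.0, -4.5, -2.4]
opening: 0.147
```

```bash
python3 - <<'E'
from h import *
from plant import ctrl,viewer
st=ctrl.get_state()
print(st["time"],st["eef_pos"],st["opening"],st["contact_force"],theta(st),st["qpos"])
arc(st,list(range(20,46,2)),np.arange(-11,15,2))
c=viewer.calibration("side");p,d=viewer.read_camera("side")
cv2.imwrite("pics/side5.png",cv2.resize(p[120:340,150:400,::-1],None,fx=2.5,fy=2.5))
E
```

```text
7.8333 [ 0.48112593 -0.15932637  0.16704356] 0.14661513399239468 [-1.96633945 -4.51290422 -2.38106952] (np.float64(19.064309043439156), np.float64(0.22195399219693382)) [-0.59215665 -0.10607538  2.12915168  0.16902304  1.00679559 -0.97427879]
[0.0, 0.2, -0.4] [2.7, -2.6, -0.1]
[0.1, 0.2, 1.6] [6.8, -8.7, -0.1]
[0.1, 0.2, 3.6] [11.1, -14.6, -0.1]
[0.1, 0.2, 5.6] [15.7, -20.4, -0.1]
[0.1, 0.2, 7.6] [20.4, -26.0, -0.2]
[0.1, 0.2, 9.6] [25.3, -31.5, -0.2]
[0.1, 0.2, 11.6] [30.4, -36.8, -0.2]
[0.1, 0.2, 13.6] [35.7, -41.9, -0.2]
[0.1, 0.2, 15.6] [41.1, -46.8, -0.2]
[0.1, 0.2, 17.6] [46.7, -51.5, -0.3]
[0.1, 0.2, 19.6] [52.5, -56.0, -0.3]
[0.1, 0.2, 21.6] [58.5, -60.4, -0.3]
[0.1, 0.2, 23.6] [64.6, -64.5, -0.4]
```

View pics/side5.png

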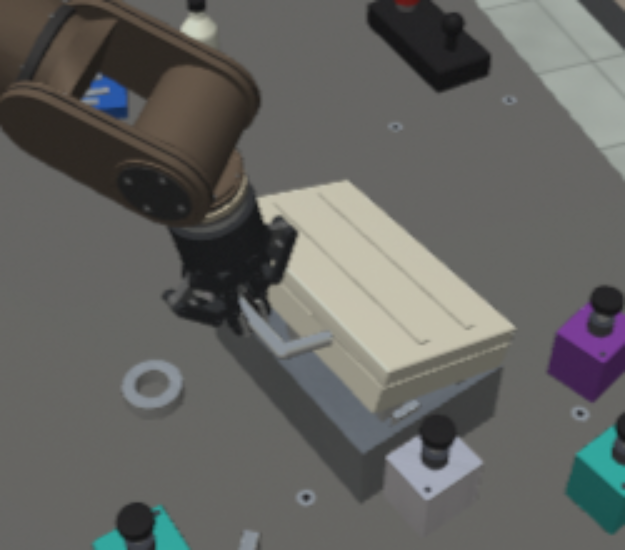

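The picture shows the hood lifting with the gripper on the bar at about (240,305). Forces are small, so I'll carry on along the arc.

step_arm(
  rows=[
    [[0, 0, 1], [6, -8, 0], 1],
    [[0, 0, 3], [11, -14, 0], 1],
    [[0, 0, 5], [15, -20, 0], 1],
    [[0, 0, 7], [20, -26, 0], 1],
    [[0, 0, 9], [25, -31, 0], 1],
    [[0, 0, 11], [30, -37, 0], 1],
    [[0, 0, 13], [35, -42, 0], 1],
    [[0, 0, 15], [41, -47, 0], 1],
    [[0, 0, 17], [46, -51, 0], 1],
    [[0, 0, 19], [52, -56, 0], 1],
  ],
)

```text
time: 8.72
eef_pos: [0.5199, -0.1476, 0.2323]
tcp_rot: [0.705, 0.054, -0.156, -0.689]
contact_force: [-0.8, -3.3, -2.0]
opening: 0.15
```

```bash
python3 - <<'E'
from h import *
from plant import ctrl,viewer
st=ctrl.get_state()
print(st["time"],st["eef_pos"],st["opening"],st["contact_force"],theta(st),st["qpos"])
arc(st,list(range(40,60,2)),np.arange(8,28,2))
E
```

```text
8.7167 [ 0.5198881  -0.14755047  0.23225268] 0.14962560402284242 [-0.84514269 -3.30619393 -2.04958948] (np.float64(39.89781521249977), np.float64(0.2224601115951577)) [-0.41908076  0.06061452  1.83759201 -0.09924844  1.35490528 -0.69103434]
[0.1, 0.2, -0.4] [1.2, 0.3, -0.0]
[0.1, 0.2, 1.6] [5.4, -5.7, -0.0]
[0.1, 0.2, 3.6] [9.8, -11.5, -0.1]
[0.1, 0.2, 5.6] [14.4, -17.2, -0.1]
[0.1, 0.2, 7.6] [19.3, -22.8, -0.1]
[0.1, 0.2, 9.6] [24.3, -28.1, -0.1]
[0.1, 0.1, 11.6] [29.4, -33.3, -0.1]
[0.1, 0.1, 13.6] [34.8, -38.3, -0.2]
[0.1, 0.1, 15.6] [40.3, -43.1, -0.2]
[0.1, 0.1, 17.6] [46.0, -47.7, -0.2]
```

step_arm(
  rows=[
    [[0, 0, 2], [5, -6, 0], 1],
    [[0, 0, 4], [10, -12, 0], 1],
    [[0, 0, 6], [14, -17, 0], 1],
    [[0, 0, 8], [19, -23, 0], 1],
    [[0, 0, 10], [24, -28, 0], 1],
    [[0, 0, 12], [29, -33, 0], 1],
    [[0, 0, 14], [35, -38, 0], 1],
    [[0, 0, 16], [40, -43, 0], 1],
    [[0, 0, 18], [46, -48, 0], 1],
    [[0, 0, 18], [46, -48, 0], 1],
  ],
)

```text
time: 9.55
eef_pos: [0.5712, -0.132, 0.2749]
tcp_rot: [0.705, -0.057, -0.262, -0.656]
contact_force: [-3.2, -3.4, 4.0]
opening: 0.143
```

```bash
python3 - <<'E'
from h import *
from plant import ctrl,viewer
st=ctrl.get_state()
print(st["time"],st["eef_pos"],st["opening"],st["contact_force"],theta(st),st["qpos"])
arc(st,[58,60,62,64,66,68,70,71,72,73],[27,28,29,30,31,31,31,31,31,31])
for n in ["side","top"]:
    c=viewer.calibration(n);p,d=viewer.read_camera(n)
    np.savez(f"{n}6.npz",p=p,d=d,**{k:c[k] for k in("K","R","t")})
    cv2.imwrite(f"pics/{n}6.png",cv2.resize(p[120:340,150:400,::-1],None,fx=2.5,fy=2.5))
E
```

```text
9.55 [ 0.57118071 -0.1320094   0.27486964] 0.14333048577951948 [-3.23526027 -3.35574131  4.01632975] (np.float64(58.49905165570195), np.float64(0.22280218471922786)) [-0.29353327  0.29367613  1.53520088 -0.25341045  1.69755316 -0.57506083]
[0.1, 0.1, 0.7] [-0.3, 2.4, 0.1]
[0.1, 0.1, 1.7] [4.2, -3.6, 0.1]
[0.1, 0.1, 2.7] [9.0, -9.5, 0.0]
[0.2, 0.1, 3.7] [13.9, -15.1, 0.0]
[0.2, 0.1, 4.7] [19.1, -20.6, -0.0]
[0.2, 0.1, 4.7] [24.7, -25.8, -0.0]
[0.2, 0.1, 4.7] [30.6, -30.9, -0.1]
[0.2, 0.1, 4.7] [33.6, -33.3, -0.1]
[0.2, 0.1, 4.7] [36.6, -35.7, -0.1]
[0.2, 0.1, 4.7] [39.7, -38.1, -0.1]
```

View pics/side6.png

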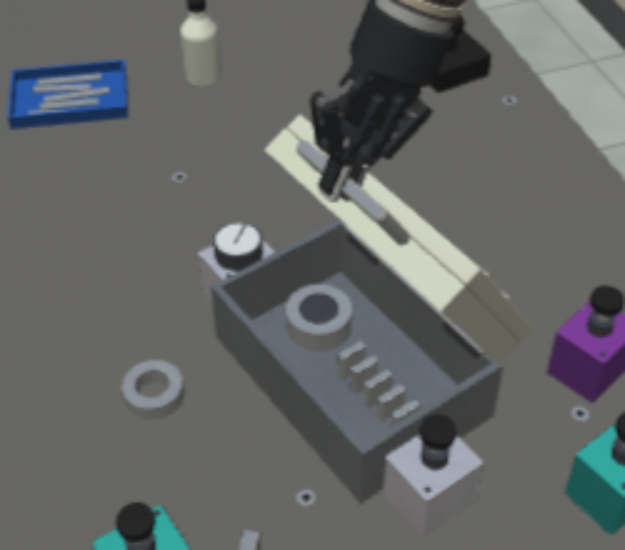

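View pics/top6.png

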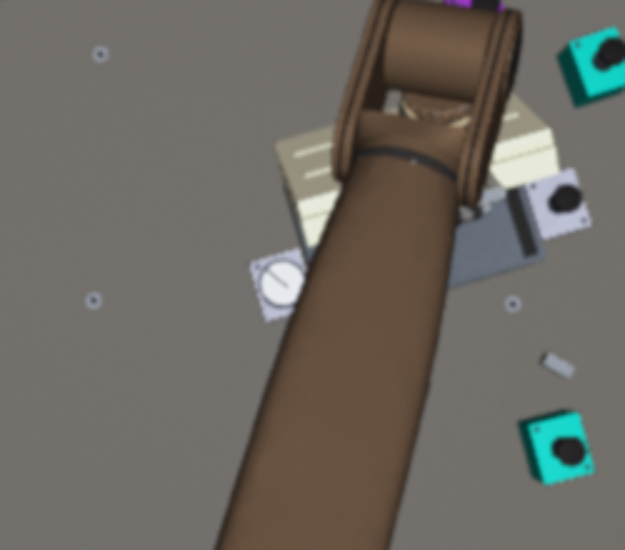

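The side view shows the bar in the grip near (335,185), with the hood most of the way up. I'll check the angle from the front-face plane and continue past the balance.

```bash
cat >> h.py <<'E'
def hoodang(c):
    W=cloud(c); p=c["p"].astype(int); r=W-H
    lx=r@X; ly=r@Y; lz=r[...,2]
    rad=np.hypot(lx,lz)
    m=(c["d"]>0)&(p.min(-1)>90)&(np.abs(ly)<.128)&(rad<.19)&(rad>.155)&(lz>.08)
    # cream only
    m&=(p[...,0]-p[...,2]>8)
    out=[]
    P=np.stack([lx[m],lz[m]],1)
    best=None
    for a in np.radians(np.arange(40,95,.25)):
        u=np.array([-np.cos(a),np.sin(a)])  # face lies at dist .168 along u
        e=np.abs(P@u-.168); n=(e<.003).sum()
        best=max(best or (0,0),(n,np.degrees(a)))
    # plane fit
    a=np.radians(best[1]);u=np.array([-np.cos(a),np.sin(a)]);Q=P[np.abs(P@u-.168)<.005]
    w=np.linalg.svd(Q-Q.mean(0),full_matrices=False)[2][1]; w*=np.sign(w[1])
    return m.sum(),best,len(Q),np.degrees(np.arctan2(w[1],-w[0])),Q.mean(0)@w
E
python3 -c "
from h import *
print(hoodang(load('side6.npz')))"
```

```text
(np.int64(1394), (np.int64(1201), np.float64(61.75)), 1380, np.float64(58.14753198254463), np.float64(0.16601454248121597))
```

step_arm(
  rows=[
    [[0, 0, 1], [4, -4, 0], 1],
    [[0, 0, 2], [9, -9, 0], 1],
    [[0, 0, 3], [14, -15, 0], 1],
    [[0, 0, 4], [19, -21, 0], 1],
    [[0, 0, 5], [25, -26, 0], 1],
    [[0, 0, 5], [31, -31, 0], 1],
    [[0, 0, 5], [34, -33, 0], 1],
    [[0, 0, 5], [37, -36, 0], 1],
    [[0, 0, 5], [37, -36, 0], 1],
  ],
)

```text
time: 10.4
eef_pos: [0.6182, -0.1178, 0.2936]
tcp_rot: [0.703, -0.086, -0.287, -0.645]
contact_force: [-2.8, -3.0, 9.0]
opening: 0.149
```

```bash
python3 - <<'E'
from h import *
from plant import ctrl,viewer
st=ctrl.get_state()
print(st["time"],st["eef_pos"],st["opening"],st["contact_force"],theta(st),st["qpos"])
arc(st,[72,70,68,66,64,62,60,58,56,54,53],[32,31,30,29,28,27,26,25,24,23,23])
c=viewer.calibration("side");p,d=viewer.read_camera("side")
c=dict(c,p=p,d=d); print(hoodang(c))
cv2.imwrite("pics/side7.png",cv2.resize(p[120:340,150:400,::-1],None,fx=2.5,fy=2.5))
E
```

```text
10.4 [ 0.61815229 -0.11779257  0.29359803] 0.1486321063109815 [-2.82275952 -3.0095681   8.95418654] (np.float64(72.25180794851231), np.float64(0.22420925717232054)) [-0.2427755   0.42262961  1.35361735 -0.28011888  1.82918473 -0.54713776]
[0.2, -0.0, 1.0] [0.8, 2.7, 0.2]
[0.2, -0.0, 0.0] [-4.5, 8.0, 0.2]
[0.2, -0.0, -1.0] [-9.5, 13.5, 0.2]
[0.2, -0.0, -2.0] [-14.4, 19.2, 0.2]
[0.2, -0.0, -3.0] [-19.1, 25.1, 0.3]
[0.2, -0.0, -4.0] [-23.6, 31.1, 0.3]
[0.2, -0.0, -5.0] [-27.9, 37.3, 0.3]
[0.2, -0.0, -6.0] [-31.9, 43.6, 0.3]
[0.2, 0.0, -7.0] [-35.8, 50.1, 0.4]
[0.2, 0.0, -8.0] [-39.3, 56.7, 0.4]
[0.2, 0.0, -8.0] [-41.2, 60.1, 0.4]
(np.int64(190), (np.int64(178), np.float64(77.0)), 188, np.float64(73.33562061622598), np.float64(0.1667068442686018))
```

View pics/side7.png

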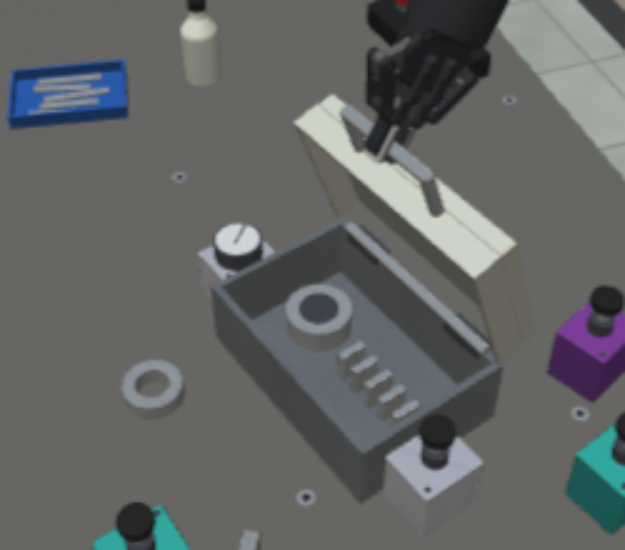

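The hood is at about 72–73° (arm 72.3°, vision 73.3°), clearly past the balance and held. Now I'll ease it back to about 53°.

step_arm(
  rows=[
    [[0, 0, 0], [-2, 5, 0], 1],
    [[0, 0, 0], [-5, 8, 0], 1],
    [[0, 0, -1], [-10, 13, 0], 1],
    [[0, 0, -2], [-14, 19, 0], 1],
    [[0, 0, -3], [-19, 25, 0], 1],
    [[0, 0, -4], [-24, 31, 0], 1],
    [[0, 0, -5], [-28, 37, 0], 1],
    [[0, 0, -6], [-32, 43, 0], 1],
    [[0, 0, -7], [-36, 50, 0], 1],
    [[0, 0, -8], [-39, 56, 0], 1],
  ],
)

```text
time: 11.28
eef_pos: [0.5577, -0.1362, 0.2666]
tcp_rot: [0.707, -0.036, -0.241, -0.663]
contact_force: [-6.0, -2.4, 12.9]
opening: 0.148
```

```bash
python3 - <<'E'
from h import *
from plant import ctrl,viewer
st=ctrl.get_state()
print(st["time"],st["eef_pos"],st["opening"],st["contact_force"],theta(st))
arc(st,[53],[23])
c=viewer.calibration("side");p,d=viewer.read_camera("side")
c=dict(c,p=p,d=d); print(hoodang(c))
E
```

```text
11.2833 [ 0.55773338 -0.13620326  0.26656059] 0.14824401720608885 [-6.0136051  -2.44053269 12.94434326] (np.float64(54.11856955749051), np.float64(0.22274499676842024))
[0.2, -0.0, 0.1] [-1.6, 4.3, 0.2]
(np.int64(1338), (np.int64(1143), np.float64(56.75)), 1310, np.float64(53.65339615436398), np.float64(0.16601632966357135))
```

step_arm(
  rows=[
    [[0, 0, 0], [-2, -1, 0], 1],
    [[0, 0, 0], [-4, -2, 0], 1],
    [[0, 0, 0], [-4, -2, 0], 1],
    [[0, 0, 0], [-4, -2, 0], 1],
    [[0, 0, 0], [-4, -2, 0], 1],
    [[0, 0, 0], [-4, -2, 0], 1],
    [[0, 0, 0], [-4, -2, 0], 1],
    [[0, 0, 0], [-4, -2, 0], 1],
  ],
)

```text
time: 12.0
eef_pos: [0.5565, -0.1365, 0.266]
tcp_rot: [0.707, -0.036, -0.242, -0.664]
contact_force: [1.8, -5.3, 0.5]
opening: 0.149
```

```bash
python3 - <<'E'
from h import *
from plant import ctrl,viewer
st=ctrl.get_state()
print(st["time"],st["eef_pos"],st["opening"],st["contact_force"],theta(st),st["dq"])
c=viewer.calibration("side");p,d=viewer.read_camera("side")
c=dict(c,p=p,d=d); print(hoodang(c))
cv2.imwrite("pics/side8.png",cv2.resize(p[60:420,100:460,::-1],None,fx=1.6,fy=1.6))
st=ctrl.get_state();print(theta(st))
E
```

```text
12.0 [ 0.55654869 -0.13650337  0.26599127] 0.1485696210508075 [ 1.80107718 -5.33422383  0.47902816] (np.float64(53.77459650528213), np.float64(0.2228456563860222)) [ 1.26344612e-03 -2.91289487e-04  3.16356346e-05 -1.29883190e-03
 -8.32828220e-04 -7.25584304e-04]
(np.int64(1341), (np.int64(1144), np.float64(56.75)), 1315, np.float64(53.357057800334694), np.float64(0.16605880826790684))
(np.float64(53.78192499166501), np.float64(0.22286064260339064))
```

View pics/side8.png

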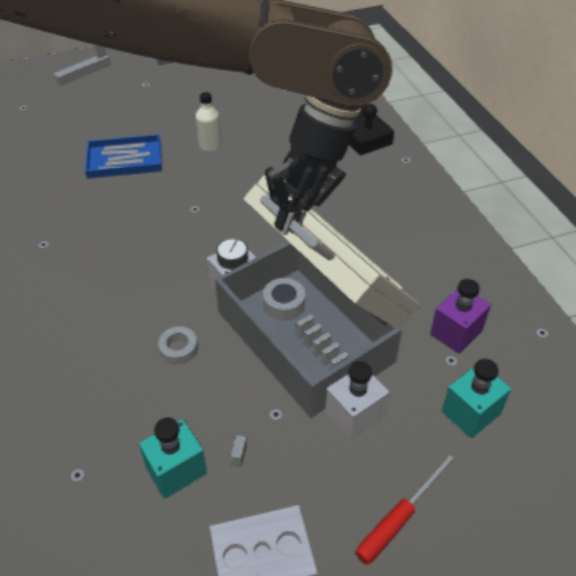

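The side view shows the bar gripped near (290,215), the hood still, and the loose items in place. The arm pose gives 53.8° and the face plane 53.4°, so I'm handing in.

```bash
python3 -c "
from plant import ctrl
print(ctrl.sign_off())"
```

```text
the job is handed in; nothing more can be done
None
```

The job is done and handed in at about 12 s, with the arm still gripping the hood handle and holding the hood at about 53.5°.

- **Plunger:** I pressed the plunger on the grey block beside the chamber. At 12 mm down the force jumped from 9 to 19 N with almost no further travel, so it reached its stop. The camera then showed its head back up at about 118 mm.
- **Hood:** I lifted it by the bar to about 72–73° (arm pose 72.3°, camera 73.3°), gripped throughout. I then eased it back to about 10° below the balance point.
- **Last checks:** The arm pose gives 53.8° and the tilt of the hood's front face gives 53.4°. The arm is still, and outside forces are about 6 N.
- **Disagreement:** A cruder camera estimate, which assumes the front face is exactly 168 mm from the hinge, gave 56.75°. The plane fit puts the face at 166 mm instead, so I trust the plane fit. Either angle is within the 5 to 15° asked for.
- **Other things on the table:** The side view before hand-in showed them where they had been. I checked this by eye only.

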